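Line up the indexing turntable and lock it with its bar

ROBOT

A 6-joint arm with a two-finger parallel gripper is mounted at the origin on the work surface. World frame = base frame: x ahead of the robot, y to its left, z up, the work surface at z = 0. Lengths are in m, angles in rad, forces in N, time in s.
With the tool pointing down it reaches from about 0.25 to 0.775 m from the base axis. Payload 4 kg.
Tool frame: the origin (TCP) lies at the centre of the arm's flange, where the gripper is bolted on; the fingertips stand ahead of it and the grasp point (between the pads) lies 180 mm ahead of it (robot.tcp_to_tips is the z of the fingertips in the tool frame, in m); z points along the fingers, y is the direction in which the jaws open and shut (so a half turn about z gives the same grasp; the last joint's range is limited). The gripper opens to 94 mm and grips with 3 to 60 N. Pads are 16 mm wide; open, the fingers measure 119 mm over their backs; the gripper's body (75 mm by 177 mm) begins 78 mm behind the grasp point.
Start: joints at [1.101, 0.087, 1.371, -0, 1.684, -0.103], TCP at [0.197, 0.513, 0.405] pointing down, gripper open.
Joint ranges: [-3.1, 3.1], [-0.76, 2.03], [0.27, 2.55], [-1.08, 4.22], [0.17, 2.65], [-2.57, 2.57]. Speed limits (rad/s): [2.79, 2.79, 3.14, 3.14, 3.14, 3.14].

INTERFACE

Orientations are given as [roll, pitch, yaw] about the fixed x, y, z axes, in that order (R = Rz(yaw) Ry(pitch) Rx(roll)).
In Python, from bench import robot gives the robot as it stands.
- The arm moves only by the tool move_arm, never from a script. Its argument "increments" is a list that holds one entry, the list of rows, each a list of 7 numbers: the opening, from 0 (shut) to 1 (fully open), then the shift along the tool's x, y, z as a fraction of full scale, then the turn, a rotation vector about the tool's x, y, z as a fraction of full scale. In form: [[[jaw, dx, dy, dz, rx, ry, rz], ...]]. A call has 1 to 8 rows; each row is the pose to reach, as a shift and turn from the pose commanded when the call began, along the tool's axes at that moment; what a row does not reach only later rows make up. Full scale, the value 1, is 0.1 m for a shift and pi/2 rad for a turn. A row lasts 1/12 s, in which the tool goes at most 41.7 mm and 7.16 degrees, less where a joint would pass 70% of its speed; a pose out of reach is approached as far as the arm can. A call with a number of a shift or a turn outside -1 to 1 is refused whole. A call with a gripper value outside its range is refused whole. The fingers move at their own pace and stop on an object; the grip force is fixed at half the most. Time passes only in rows, so rows that repeat a pose let the fingers close. It gives the time, the measured TCP pose, the force and the opening at its end, in the units of the state.
- robot.get_obs(): the state, without advancing time (a new reading comes with each control period).
- robot.snapshot(name): name is "scene" or "top" or "wrist"; returns (picture, depth): 420x560x3 uint8, red, green, blue; 420x560 float32, m along the optical axis (not along the pixel's ray), 0 where there is no reading.
- robot.camera_params(name): a dict with "mtx" (3x3 intrinsics, pixels), "k1" (the pictures are not rectified: a ray, as slopes to the right and down, at radius r is drawn at 1 + k1 r^2 times it, then the intrinsics apply), "R" (3x3) and "t" (3): a world point X has camera coordinates R X + t. Camera axes: x right, y down, z forward; pixel columns grow to the right and rows downward; lengths in m; the calibration is good to about 2 mm. A picture is of the moment at which its call begins: read the wrist's pose just before it. camera_params takes no time and is no camera call; for the wrist camera it gives the pose at the moment of the call.
- robot.close_job(): hands the job in, once; it reports no verdict.
The state is a dict: "time": time; "joint_positions": joint angles; "qvel": joint speeds; "joint_torque": joint torques, N m; "tool_pos": TCP position; "ee_rot": TCP orientation; "wrist_force": force on the tool from outside, world axes, zero at the start; "wrist_torque": the same for the moment, N m; "width": finger opening in m.
Only numpy, scipy, OpenCV 4.12 (cv2) and the standard library are available. Lean on these libraries where they do the work, as an engineer would, in place of code of your own. Each camera call takes 0.05 s, during which the arm holds its last target.

TASK

The indexing turntable on the bench is unlocked and has been left turned. With the fingertips push its upright handle round, either way, until the slot in the steel disc faces the lock bar, then push the bar by its upturned tail, without forcing it, fully home into the slot and let go. Only push: do not take the handle or the tail between the fingers, leave the gear sitting on its spigot, and leave the other things on the bench as they are.

Things in the scene. Friction and masses are not known exactly. Their poses are not given: they have to be found in the camera images.
- turntable: Bench indexing turntable: fixed grey cast fixture with a level steel disc. Origin: on the bench (z = 0) under the disc's vertical axis; +x runs level from that axis along the lock bar, z up. The base reaches 88 mm from the axis and, as a tongue 84 mm wide, 168 mm along +x; 14 mm thick.
- disc (a point): Centre of the index disc's top face, on its axis, 52 mm above the bench; turns with the disc, its x axis points to the slot. Steel disc 210 mm across, 12 mm thick (40 to 52 mm above the bench). Turns either way without end stops, stiffly (about 0.25 N m), and stays where left.
- slot (a point): In the mouth of the disc's only slot, on its centre line, at the disc's top face (52 mm above the bench), 100 mm from the axis. The slot is 22 mm wide, mouth chamfered to 26 mm, and runs from the rim (radius 105 mm) in to radius 68 mm. Lined up when this point lies on the turntable's +x axis.
- handle (a point): On the centre line of the disc's upright handle, 85 mm above the bench: round black post, 22 mm in diameter, from the disc's top (52 mm) to 112 mm above the bench, with a 28 mm foot up to 57 mm. It stands 78 mm from the disc's axis, exactly opposite the slot, and does not spin on its own.
- index_disc (a joint): Angle of the disc in the turntable, rad, growing anticlockwise seen from above: 0 (or a full turn, 6.283) when the slot faces the lock bar, 3.142 when it faces away. Starts anywhere between 0.9 and 5.38.
- lock_bar (a joint): How far the lock bar is pushed in, m: 0 drawn fully back, 0.050 fully home (end stop). It slides towards the disc, along -x of the turntable, stiffly (about 4 N), and stays where left; starts between 0 and 0.010. It strikes the rim if the slot is more than about 7 mm off its line, and centres the disc as it enters.
- nose (a point): Tip of the lock bar, at its top edge, 52 mm above the bench: 122 mm from the disc's axis at lock_bar 0, 72 mm at 0.050. The bar is flat dark steel, 18 mm wide, 12 mm thick, 40 to 52 mm above the bench; its nose tapers over 14 mm to a blunt 12 mm tip.
- tail (a point): Middle of the lock bar's upturned tail, 80 mm above the bench: upright plate 46 mm wide, 12 mm thick along the bar, from 40 to 100 mm above the bench. It is 217 mm from the disc's axis at lock_bar 0 and 167 mm at 0.050, where it stands 1 mm off the guide. Pushed on the face away from the disc. Axes as the turntable's.
- guide (a point): Middle of the keeper strap's top on the guide block that the lock bar slides through, 62 mm above the bench (bolt heads to 66 mm), 137.5 mm from the disc's axis. The block is 45 mm long along the bar and 58 mm wide.
- gear: Loose toothed steel gear, 72 mm across, bore 28 mm, 24 mm high, about 0.45 kg, lying on the middle of the disc around a 22 mm spigot whose top is 92 mm above the bench. Origin: centre of its underside, 52 mm above the bench. It rides round with the disc.
- wrench: Loose combination wrench, 190 mm, lying on the bench along its x axis, 8 mm high. Origin: its middle, underside. Bystander.
- socket: Loose steel socket, 26 mm across, 50 mm high, standing on the bench beside the lock bar. Origin: underside centre. Bystander.
- bearing: Loose steel bearing ring, 62 mm across, 17 mm high, lying on the bench beside the lock bar. Origin: underside centre. Bystander.
- sleeve: Loose toothed brass sleeve, 58 mm across, 20 mm high, lying on the bench beside the disc. Origin: underside centre. Bystander.
- oil_bottle: White squeeze bottle with a green nozzle, 68 mm across, 205 mm high, standing on the bench. Origin: underside centre. Bystander.
- spray_can: Black spray can with a white band, 66 mm across, 190 mm high, standing on the bench. Origin: underside centre. Bystander.
- hammer: Hammer with a wooden handle, 260 mm, lying on the bench along its x axis, its head 26 mm high and 78 mm long across. Origin: middle, underside. Bystander.
Not all that is in view belongs to the job. What is shaped like the gear but pink or red is not meant.

How it is judged:
On the way:
1. the slot faces the lock bar (within 8 mm of its line) while the bar is still outside the slot (y of slot in the frame of turntable between -0.008 and 0.008 m and x of slot in the frame of turntable above 0.05 m and value of joint lock_bar below 0.022 m), for 0.2 s.
At the end, for the whole second after the job is handed in: The lock bar is pushed in to within 4 mm of its end stop, in the slot (whose centre line is within 4 mm of the bar's line), bar and disc are at rest, and the gear still lies flat around its spigot (value of joint lock_bar above 0.046 m and y of slot in the frame of turntable between -0.004 and 0.004 m and x of slot in the frame of turntable above 0.05 m and velocity of joint lock_bar between -0.01 and 0.01 m/s and velocity of joint index_disc between -0.05 and 0.05 rad/s and z of gear in the frame of turntable between 0.048 and 0.056 m and horizontal distance between gear and turntable below 0.008 m); the robot touches nothing.
It fails at once if the handle was taken between the fingers (horizontal distance between the grasp point and handle below 0.012 m and z of the grasp point in the frame of handle between -0.04 and 0.015 m).
It fails at once if the bar's tail was taken between the fingers (x of the grasp point in the frame of tail between -0.009 and 0.009 m and y of the grasp point in the frame of tail between -0.03 and 0.03 m and z of the grasp point in the frame of tail between -0.04 and 0.015 m).
It fails at once if the lock bar was forced (pushed with more than 60 N) (contact force between the fingers and lock_bar above 60 N).
It fails at once if the gear was lifted from the disc (z of gear in the frame of turntable above 0.06 m).
It fails at once if another thing on the bench was moved by more than 20 mm, lifted or knocked over (distance of any of wrench, socket, bearing, sleeve, oil_bottle, spray_can, hammer from where it was at the start of the episode above 0.02 m or height (world z) of any of wrench, socket, bearing, sleeve, oil_bottle, spray_can, hammer above 0.012 m or angle between any of oil_bottle, spray_can, socket's own z axis and vertical above 0.3 rad).
It also fails if it takes over 64 s, if anything falls off the work surface, if the arm or the gripper's body presses on something with over 40 N, if the wrist force passes 120 N, or if a joint passes its speed limit or range.

## Working session

There is one attempt and no reset: what is moved stays moved. The work goes in short steps, Python scripts to look and compute and a tool call to move; the robot and the scene stay as the last step left them, time stands still between calls to the robot, and variables do not carry over. Pictures are saved under pics/ and viewed, and the job is handed in when it is done.

Besides the shell and the picture viewer there is one more tool, called after ">>>" by a JSON object that holds its "name" and its "arguments", one argument or row to a line. move_arm: Moves the arm, as the interface text tells. Its arguments: {"type":"object","properties":{"increments":{"type":"array","items":{"type":"array","items":{"type":"array","items":{"type":"number","minimum":-1,"maximum":1}}}}},"required":["increments"]}

```bash
mkdir -p pics; ls; python3 - <<'E'
from bench import robot
import cv2,numpy as np
o=robot.get_obs();print(o)
print(robot.tcp_to_tips)
for n in ("scene","top","wrist"):
    p=robot.camera_params(n);print(n,p)
    im,d=robot.snapshot(n);np.savez(f'pics/{n}0.npz',im=im,d=d,**{k:np.array(v) for k,v in p.items()})
    cv2.imwrite(f'pics/{n}0.png',im[:,:,::-1])
E
```

```text
pics
{'time': 0.0, 'joint_positions': array([ 1.10093185e+00,  8.79410877e-02,  1.37223765e+00,  1.11991891e-05,
        1.68357893e+00, -1.03121842e-01]), 'qvel': array([ 5.49861732e-04, -1.02879456e-03, -4.11469526e-05, -2.94301843e-03,
       -1.52127771e-03, -1.39121971e-03]), 'joint_torque': array([ 8.99517363e-04, -3.40181923e+01, -3.02426434e+01,  7.18828314e-02,
        3.28494119e-02, -1.91992799e-04]), 'tool_pos': array([0.19718074, 0.5133207 , 0.40351973]), 'ee_rot': array([-3.13944029e+00, -2.33936231e-04,  2.77485102e+00]), 'wrist_force': array([-0.08060128,  0.68917897, -0.48375049]), 'wrist_torque': array([0.00844777, 0.04698687, 0.00039756]), 'width': 0.09405911960246136}
0.1992
scene {'mtx': array([[412.02206846,   0.        , 288.04826621],
       [  0.        , 412.02206846, 207.73867844],
       [  0.        ,   0.        ,   1.        ]]), 'k1': 0.01858763240390684, 'R': array([[ 0.52405946,  0.85167253,  0.00394617],
       [ 0.61598525, -0.37582621, -0.69232711],
       [-0.58815291,  0.36525136, -0.721573  ]]), 't': array([-0.29631629, -0.29905568,  1.60034719])}
top {'mtx': array([[423.96092371,   0.        , 279.3812435 ],
       [  0.        , 423.96092371, 206.53505759],
       [  0.        ,   0.        ,   1.        ]]), 'k1': -0.0029562784110231367, 'R': array([[-0.02580354, -0.99966586, -0.00152944],
       [-0.98690364,  0.02571776, -0.15924764],
       [ 0.15923376, -0.00259974, -0.98723748]]), 't': array([-0.02478536,  0.54760272,  1.1555834 ])}
wrist {'mtx': array([[338.4157457 ,   0.        , 284.70000139],
       [  0.        , 338.4157457 , 211.41550152],
       [  0.        ,   0.        ,   1.        ]]), 'k1': -0.027133878081118876, 'R': array([[ 0.35905369,  0.93331627, -0.00109133],
       [ 0.8961565 , -0.34443092,  0.27976931],
       [ 0.26073736, -0.10143021, -0.96006663]]), 't': array([-0.54997202, -0.0291347 ,  0.39320821])}
```

View pics/top0.png

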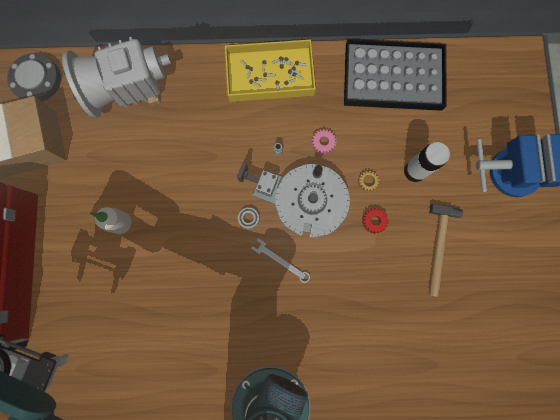

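View pics/scene0.png

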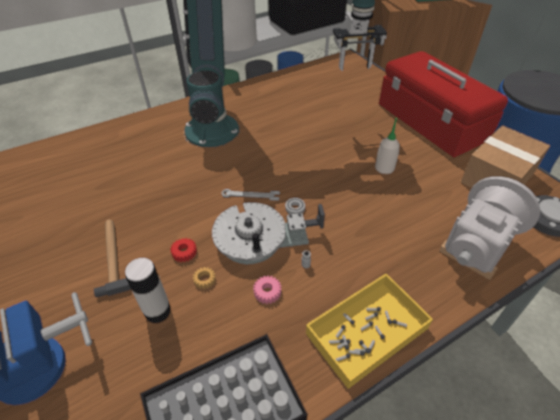

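View pics/wrist0.png

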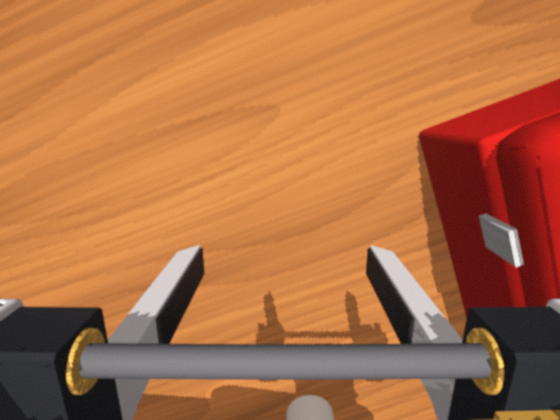

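```bash
cat > h.py <<'E'
import numpy as np,cv2
def load(n):
    return dict(np.load(f'pics/{n}.npz'))
def rays(z,uv):
    uv=np.atleast_2d(np.array(uv,float));K=z['mtx']
    x=np.column_stack([(uv[:,0]-K[0,2])/K[0,0],(uv[:,1]-K[1,2])/K[1,1]])
    u=x.copy()
    for _ in range(20):
        u=x/(1+float(z['k1'])*(u**2).sum(1,keepdims=True))
    return np.column_stack([u,np.ones(len(u))])
def atz(z,uv,h):
    r=rays(z,uv)@z['R']; c=-z['R'].T@z['t']
    return c+r*((np.asarray(h)-c[2])/r[:,2])[:,None]
def proj(z,X):
    X=np.atleast_2d(X);c=X@z['R'].T+z['t'];u=c[:,:2]/c[:,2:]
    u=u*(1+float(z['k1'])*(u**2).sum(1,keepdims=True))
    return u*[z['mtx'][0,0],z['mtx'][1,1]]+z['mtx'][:2,2]
def cloud(z):
    d=z['d'];v,u=np.mgrid[:d.shape[0],:d.shape[1]]
    r=rays(z,np.column_stack([u.ravel(),v.ravel()]))*d.reshape(-1,1)
    return ((r-z['t'])@z['R']).reshape(*d.shape,3)
def snap(robot,n,name):
    p=robot.camera_params(n);im,d=robot.snapshot(n)
    np.savez(f'pics/{name}.npz',im=im,d=d,**{k:np.array(v) for k,v in p.items()})
    cv2.imwrite(f'pics/{name}.png',im[:,:,::-1]);return load(name)
E
python3 - <<'E'
from h import *
z=load('top0');im=z['im'][:,:,::-1]
c=cv2.resize(im[110:290,220:400],None,fx=3.3,fy=3.3,interpolation=cv2.INTER_CUBIC);cv2.imwrite('pics/c0.png',c)
P=cloud(z)
for n,uv in dict(disc=(330,215),gear=(322,197),handle=(318,168),tail=(243,171),guide=(268,183),spig=(313,198),bearing=(241,217),socket=(278,146)).items(): print(n,P[uv[1],uv[0]])
m=(abs(P[...,2]-.052)<.004)
m[:150]=0;m[245:]=0;m[:,:270]=0;m[:,355:]=0
q=P[m];print(len(q),q.min(0),q.max(0))
E
```

```text
disc [ 0.51795283 -0.18019654  0.0506612 ]
gear [ 0.35578368 -0.03585598  1.22800178]
handle [ 0.63830396 -0.145846    0.11334077]
tail [0.63977483 0.0583914  0.09543924]
guide [ 0.6122469  -0.00861183  0.05940429]
spig [ 0.56008055 -0.13092134  0.0924328 ]
bearing [0.5236833  0.07248543 0.01529776]
socket [ 0.72197371 -0.03953324  0.05165391]
3270 [ 0.4599573  -0.23608401  0.04800686] [ 0.66666516 -0.01342865  0.05599405]
```

View pics/c0.png

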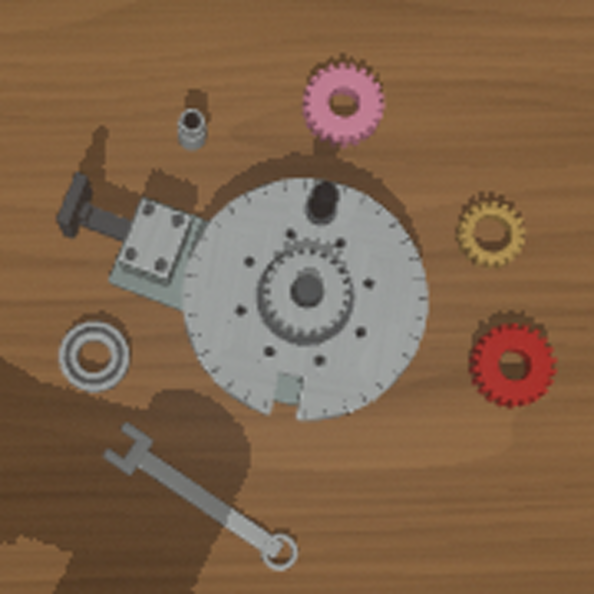

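Handle candidates: the black post at top pixel (317,171), chosen. The dark spigot at (313,198) isn't it. The tail is the dark plate at (242,172). The gear is the grey one at (313,198), while pink (324,140), red (375,221) and brass (369,180) are not. The slot is at (307,230). Next I'll measure.

```bash
python3 - <<'E'
from h import *
from scipy.optimize import least_squares
z=load('top0');P=cloud(z)
# rim circle from pixel crop: convert edge of disc at top height
m=(abs(P[...,2]-.0515)<.006);m[:150]=0;m[245:]=0;m[:,:278]=0;m[:,355:]=0
m=m.astype(np.uint8);m=cv2.morphologyEx(m,cv2.MORPH_OPEN,np.ones((3,3)))
cs,_=cv2.findContours(m,cv2.RETR_EXTERNAL,cv2.CHAIN_APPROX_NONE);c=max(cs,key=len)[:,0]
X=atz(z,c,.052*np.ones(len(c)))[:,:2]
f=lambda p:np.hypot(*(X-p[:2]).T)-p[2]
s=least_squares(f,[.56,-.13,.105],loss='soft_l1',f_scale=.002);print('disc',s.x)
s2=least_squares(lambda p:np.hypot(*(X-p[:2]).T)-.105,[.56,-.13],loss='soft_l1',f_scale=.002);C=s2.x;print(C)
g=lambda u,v:(220+u/3.3-.35,110+v/3.3-.35)
def w(u,v,h):return atz(z,[g(u,v)],[h])[0,:2]
# slot mouth, from crop
a=w(272,411,.052);b=w(299,417,.052);i=w(278,374,.052);j=w(303,378,.052)
sl=(a+b)/2;si=(i+j)/2
print('slot',sl,si,np.hypot(*(sl-C)),np.hypot(*(si-C)),np.linalg.norm(a-b))
# handle top
q=P[(P[...,2]>.095)&(np.hypot(P[...,0]-.63,P[...,1]+.14)<.04)];print('handle',len(q),q.mean(0),np.median(q,0))
# tail
for lo in(.07,.085,.09,.093):
  q=P[(P[...,2]>lo)&(P[...,2]<.106)&(np.hypot(P[...,0]-.64,P[...,1]-.058)<.045)];print('tail',len(q),q.mean(0),q.min(0),q.max(0))
q=P[(abs(P[...,2]-.062)<.004)&(np.hypot(P[...,0]-.612,P[...,1]+.0086)<.045)];print('guide',len(q),(q.min(0)+q.max(0))/2,q.mean(0))
gd=np.array([w(143,198,.062),w(201,218,.062),w(172,284,.062),w(119,262,.062)]);print(gd,gd.mean(0))
print('ga',np.arctan2(*(gd.mean(0)-C)[::-1]),np.hypot(*(gd.mean(0)-C)))
E
```

```text
disc [ 0.5625694  -0.13309489  0.10105676]
[ 0.56264621 -0.1317118 ]
slot [ 0.46312292 -0.11128858] [ 0.49520237 -0.116672  ] 0.10159721736412675 0.06910041336277664 0.0232462590716657
handle 54 [ 0.63754714 -0.1472279   0.10928233] [ 0.63717175 -0.1464804   0.10987814]
tail 101 [0.64094624 0.06153642 0.09451721] [0.62032088 0.04955399 0.07122394] [0.6649934  0.07466281 0.10484034]
tail 85 [0.64146032 0.06207261 0.0976191 ] [0.62086392 0.04955399 0.08519956] [0.6649934  0.07466281 0.10484034]
tail 81 [0.64232541 0.06179602 0.09819307] [0.62086392 0.04955399 0.09008536] [0.6649934  0.07466281 0.10484034]
tail 76 [0.64249447 0.06206782 0.09866761] [0.62086392 0.04955399 0.09312156] [0.6649934  0.07466281 0.10484034]
guide 284 [ 0.61513616 -0.0125326   0.0620059 ] [ 0.61523087 -0.00499794  0.06195275]
[[ 0.65059646  0.00466946]
 [ 0.63174927 -0.04451667]
 [ 0.57506702 -0.01843667]
 [ 0.5952562   0.02615929]] [ 0.61316724 -0.00803115]
ga 1.1830013848757748 0.13360119314318478
```

```bash
cat > plan.py <<'E'
import numpy as np
from scipy.spatial.transform import Rotation as R
def pose_rot(yaw): return R.from_euler('xyz',[np.pi,0,yaw])
class Pl:
    def __init__(s,p,rot): s.p=np.array(p);s.r=rot
    def call(s,targets,jaw=0):
        # targets: list of (x,y,z,yaw); returns rows; advances
        rows=[]
        for t in targets:
            d=s.r.inv().apply(np.array(t[:3])-s.p)/.1
            q=pose_rot(t[3]);rv=(s.r.inv()*q).as_rotvec()/(np.pi/2)
            row=np.round(np.r_[jaw,d,rv],3)+0.
            rows.append([float(v) for v in row])
        # advance using rounded
        row=np.array(rows[-1]);s.p=s.p+s.r.apply(row[1:4]*.1);s.r=s.r*R.from_rotvec(row[4:]*np.pi/2)
        print(rows,'->',np.round(s.p,4),np.round(s.r.as_euler('xyz'),3), 'max',max(abs(v) for r in rows for v in r[1:]))
E
python3 - <<'E'
from h import *
from plan import *
z=load('top0')
P=cloud(z)
for n,uv in dict(oil=(110,218),nz=(98,216),can=(438,152),ham=(447,210)).items(): print(n,P[uv[1],uv[0]])
p0=np.array([.19718,.51332,.4035]);pl=Pl(p0,R.from_euler('xyz',[-3.1394,-.0002,2.7749]))
T=np.array([.645,-.114]);N=7
for k in range(1,N+1):
    xy=p0[:2]+(T-p0[:2])*k/N
    yaw=2.775
    pl.call([(*xy,.45,yaw)])
E
```

```text
oil [0.51540351 0.40851191 0.1207114 ]
nz [0.51489442 0.42128182 0.16521364]
can [ 0.65291405 -0.44418798  0.18881901]
ham [ 0.52710611 -0.51935366  0.02577889]
[[0.0, -0.918, -0.608, -0.464, -0.001, 0.0, 0.0]] -> [0.2611 0.4237 0.45  ] [-3.141 -0.     2.775] max 0.918
[[0.0, -0.919, -0.607, 0.0, 0.0, 0.0, 0.0]] -> [0.3252 0.3341 0.45  ] [-3.141 -0.     2.775] max 0.919
[[0.0, -0.918, -0.608, 0.001, 0.0, 0.0, 0.0]] -> [0.389  0.2445 0.45  ] [-3.141 -0.     2.775] max 0.918
[[0.0, -0.919, -0.607, 0.0, 0.0, 0.0, 0.0]] -> [0.4531 0.1548 0.45  ] [-3.141 -0.     2.775] max 0.919
[[0.0, -0.918, -0.607, 0.0, 0.0, 0.0, 0.0]] -> [0.517  0.0653 0.45  ] [-3.141 -0.     2.775] max 0.918
[[0.0, -0.919, -0.607, 0.0, 0.0, 0.0, 0.0]] -> [ 0.581  -0.0243  0.45  ] [-3.141 -0.     2.775] max 0.919
[[0.0, -0.919, -0.608, 0.0, 0.0, 0.0, 0.0]] -> [ 0.645  -0.1141  0.45  ] [-3.141 -0.     2.775] max 0.919
```

>>> {"name": "move_arm", "arguments": {
  "increments": [
    [[0,-0.46,-0.3,-0.4,0,0,0],[0,-0.92,-0.61,-0.46,0,0,0],[0,-0.92,-0.61,-0.46,0,0,0]]
  ]
}}

```text
time: 0.4
tool_pos: [0.2616, 0.4226, 0.4513]
ee_rot: [3.141, 0.001, 2.777]
wrist_force: [0.5, -0.0, 0.6]
width: 0.0774
```

>>> {"name": "move_arm", "arguments": {
  "increments": [
    [[0,-0.4,-0.26,0,0,0,0],[0,-0.8,-0.52,0,0,0,0],[0,-0.92,-0.61,0,0,0,0]]
  ]
}}

```text
time: 0.65
tool_pos: [0.3265, 0.3311, 0.4508]
ee_rot: [-3.141, 0.001, 2.773]
wrist_force: [1.4, 0.0, -0.2]
width: 0.0569
```

>>> {"name": "move_arm", "arguments": {
  "increments": [
    [[0,-0.4,-0.26,0,0,0,0],[0,-0.8,-0.52,0,0,0,0],[0,-0.92,-0.61,0,0,0,0]]
  ]
}}

```text
time: 0.9
tool_pos: [0.3905, 0.241, 0.4504]
ee_rot: [-3.141, 0.001, 2.773]
wrist_force: [0.7, 0.9, -0.0]
width: 0.0377
```

>>> {"name": "move_arm", "arguments": {
  "increments": [
    [[0,-0.4,-0.26,0,0,0,0],[0,-0.8,-0.52,0,0,0,0],[0,-0.92,-0.61,0,0,0,0]]
  ]
}}

```text
time: 1.15
tool_pos: [0.4546, 0.1509, 0.4502]
ee_rot: [-3.141, 0.0, 2.772]
wrist_force: [1.2, -0.1, -0.2]
width: 0.0175
```

>>> {"name": "move_arm", "arguments": {
  "increments": [
    [[0,-0.4,-0.26,0,0,0,0],[0,-0.8,-0.52,0,0,0,0],[0,-0.92,-0.61,0,0,0,0]]
  ]
}}

```text
time: 1.4
tool_pos: [0.5187, 0.0608, 0.4499]
ee_rot: [-3.141, -0.0, 2.772]
wrist_force: [-0.6, 1.2, 0.4]
width: 0.0007
```

>>> {"name": "move_arm", "arguments": {
  "increments": [
    [[0,0,0,0,0,0,0.2],[0,0,0,0,0,0,0.4],[0,0,0,0,0,0,0.6],[0,0,0,0,0,0,0.8],[0,0,0,0,0,0,0.8],[0,0,0,0,0,0,0.89],[0,0,0,0,0,0,0.89],[0,0,0,0,0,0,0.89]]
  ]
}}

```text
time: 2.07
tool_pos: [0.5172, 0.0637, 0.4502]
ee_rot: [-3.141, -0.0, 1.769]
wrist_force: [-0.6, 0.2, 0.6]
width: 0.0005
```

```bash
python3 - <<'E'
from bench import robot
from h import *
print(robot.get_obs()['tool_pos'],robot.get_obs()['ee_rot'])
snap(robot,'wrist','w1')
print(robot.get_obs()['time'])
E
```

```text
[0.51724925 0.06372371 0.45020659] [-3.14076143e+00 -2.60171982e-04  1.76861037e+00]
2.1167
```

View pics/w1.png

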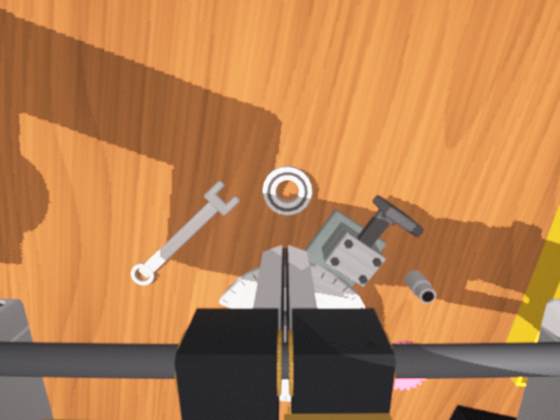

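```bash
python3 - <<'E'
from h import *
z=load('w1');P=cloud(z)
cv2.imwrite('pics/w1c.png',cv2.resize(z['im'][170:320,290:450,::-1],None,fx=4.5,fy=4,interpolation=cv2.INTER_CUBIC))
for lo,hi in((.095,.105),(.09,.105)):
  q=P[(P[...,2]>lo)&(P[...,2]<hi)&(np.hypot(P[...,0]-.64,P[...,1]-.058)<.05)]
  r=cv2.minAreaRect((q[:,:2]*1000).astype(np.float32));print(len(q),q.mean(0),r)
q=P[(abs(P[...,2]-.062)<.004)&(np.hypot(P[...,0]-.615,P[...,1]+.006)<.05)]
print(len(q),q.mean(0),cv2.minAreaRect((q[:,:2]*1000).astype(np.float32)))
E
```

```text
501 [0.64249155 0.06363319 0.10071258] ((643.338623046875, 63.058837890625), (12.079639434814453, 45.62349319458008), 67.43234252929688)
529 [0.64174657 0.06404877 0.10029685] ((643.3419799804688, 63.06322479248047), (12.082054138183594, 45.62753677368164), 67.49188232421875)
1528 [ 0.61490741 -0.00247321  0.06322772] ((615.9249877929688, -3.96099853515625), (45.18440628051758, 58.74053955078125), 67.22342681884766)
```

View pics/w1c.png

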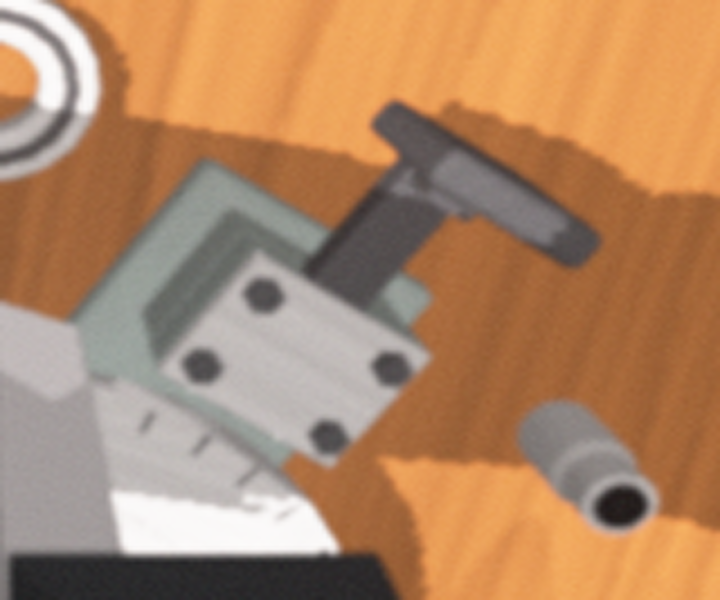

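```bash
python3 - <<'E'
from plan import *
p0=np.array([.51725,.0637,.4502]);pl=Pl(p0,pose_rot(1.7686))
T=np.array([.6466,-.1112])
for k in (1,2):
    xy=p0[:2]+(T-p0[:2])*k/2
    pl.call([(*xy,.45,1.77-.2*k)])
for zz in(.36,.275):pl.call([(*T,zz,1.37)])
E
```

```text
[[0.0, -0.985, 0.462, 0.002, 0.0, 0.0, 0.126]] -> [ 0.5819 -0.0238  0.45  ] [3.142 0.    1.571] max 0.985
[[0.0, -0.874, 0.647, 0.0, 0.0, 0.0, 0.128]] -> [ 0.6466 -0.1112  0.45  ] [3.142 0.    1.37 ] max 0.874
[[0.0, 0.0, 0.0, 0.9, 0.0, 0.0, 0.0]] -> [ 0.6466 -0.1112  0.36  ] [3.142 0.    1.37 ] max 0.9
[[0.0, 0.0, 0.0, 0.85, 0.0, 0.0, 0.0]] -> [ 0.6466 -0.1112  0.275 ] [3.142 0.    1.37 ] max 0.85
```

>>> {"name": "move_arm", "arguments": {
  "increments": [
    [[0,-0.4,0.2,0,0,0,0.06],[0,-0.8,0.4,0,0,0,0.126],[0,-0.985,0.462,0,0,0,0.126],[0,-0.985,0.462,0,0,0,0.126]]
  ]
}}

```text
time: 2.45
tool_pos: [0.5844, -0.0272, 0.4487]
ee_rot: [-3.14, 0.002, 1.574]
wrist_force: [-1.2, 0.6, -1.7]
width: 0.0005
```

>>> {"name": "move_arm", "arguments": {
  "increments": [
    [[0,-0.4,0.3,0,0,0,0.06],[0,-0.7,0.55,0,0,0,0.128],[0,-0.874,0.647,0,0,0,0.128],[0,-0.874,0.647,0,0,0,0.128]]
  ]
}}

```text
time: 2.78
tool_pos: [0.6494, -0.1141, 0.4479]
ee_rot: [-3.139, 0.001, 1.374]
wrist_force: [-0.9, -0.1, -0.7]
width: 0.0002
```

>>> {"name": "move_arm", "arguments": {
  "increments": [
    [[0,0,0,0.3,0,0,0],[0,0,0,0.6,0,0,0],[0,0,0,0.9,0,0,0],[0,0,0,0.9,0,0,0],[0,0,0,0.9,0,0,0]]
  ]
}}

```text
time: 3.2
tool_pos: [0.647, -0.1094, 0.3585]
ee_rot: [-3.136, -0.001, 1.378]
wrist_force: [0.5, -0.1, 0.9]
width: 0.0004
```

```bash
python3 - <<'E'
from bench import robot
from h import *
o=robot.get_obs();print(o['tool_pos'],o['ee_rot'],o['joint_positions'])
snap(robot,'top','t2');z=snap(robot,'wrist','w2')
t=load('t2')
c=cv2.resize(t['im'][110:290,220:400,::-1],None,fx=2.5,fy=2.5,interpolation=cv2.INTER_CUBIC)
c=c[:420]
cv2.imwrite('pics/c2.png',np.hstack([c[:,:],z['im'][:,:350,::-1][:c.shape[0]]]) if 0 else c)
E
```

```text
[ 0.64701848 -0.1093554   0.35853528] [-3.13597769e+00 -8.15472492e-04  1.37791768e+00] [-2.53903445e-01  3.38420885e-01  1.16369863e+00  4.72809400e-04
  1.64512738e+00 -6.09933124e-02]
```

View pics/w2.png

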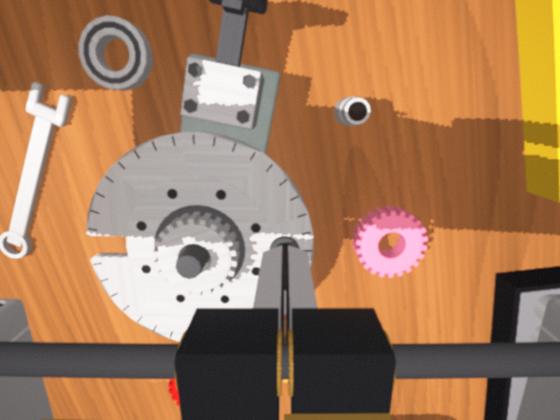

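View pics/c2.png

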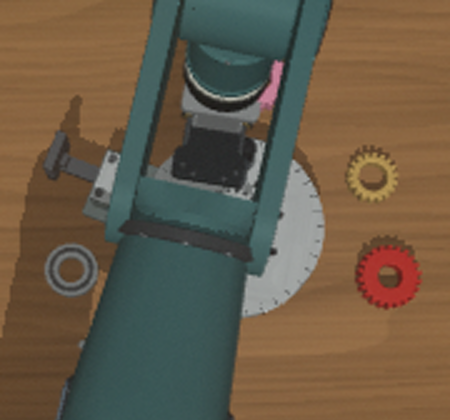

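```bash
python3 - <<'E'
from h import *
z=load('w2');P=cloud(z)
print(proj(z,[[.6375,-.147,.112],[.563,-.131,.092],[.563,-.131,.052],[.647,-.1094,.159]]))
for u,v in((285,243),(192,262),(125,200)):print(P[v,u])
def w(u,v,h=.052):return atz(z,[(u,v)],[h])[0,:2]
C=np.array([.563,-.131])
for a,b in(((90,234),(90,258)),((110,234),(112,256))):
  p=(w(*a)+w(*b))/2;print(p,np.hypot(*(p-C)),np.arctan2(*(p-C)[::-1]))
q=P[(P[...,2]>.088)&(P[...,2]<.096)&(np.hypot(P[...,0]-.563,P[...,1]+.131)<.03)];print('spigot',len(q),cv2.minEnclosingCircle((q[:,:2]*1000).astype(np.float32)))
q=P[(abs(P[...,2]-.052)<.003)&(np.hypot(P[...,0]-.563,P[...,1]+.131)<.13)]
print(len(q), (cv2.minEnclosingCircle((q[:,:2]*1000).astype(np.float32))))
q=P[(abs(P[...,2]-.062)<.004)&(np.hypot(P[...,0]-.615,P[...,1]+.006)<.05)]
print(len(q),q.mean(0),cv2.minAreaRect((q[:,:2]*1000).astype(np.float32)))
E
```

```text
[[281.10970078 280.00148899]
 [187.65794474 266.7089856 ]
 [199.4958228  247.92257947]
 [283.64274265 258.44890042]]
[ 0.64231577 -0.13794929  0.06089929]
[ 0.56815104 -0.12707998  0.09342523]
[ 0.50997453 -0.07367691  0.0529582 ]
[ 0.46270622 -0.10978061] 0.10251392270314952 2.933094972091902
[ 0.48258526 -0.11257164] 0.0824993014497812 2.916316122892763
spigot 538 ((563.7213134765625, -130.8693389892578), 11.139002799987793)
25175 ((568.9251708984375, -120.42536926269531), 117.13226318359375)
3797 [ 0.61668778 -0.00378902  0.06333081] ((615.9672241210938, -3.9665470123291016), (44.82972717285156, 58.23960876464844), 67.12504577636719)
```

```bash
cat > arc.py <<'E'
from plan import *
C=np.array([.5635,-.131])
def at(phi,off,z,rad=.078):
    c,s=np.cos(phi),np.sin(phi);p=C+np.array([[c,-s],[s,c]])@[rad,off]
    return (*p,z,phi+np.pi/2)
E
python3 - <<'E'
from arc import *
pl=Pl([.6466,-.1112,.3600],pose_rot(1.37))
Z=.267
pl.call([at(-.21,.037,.31),at(-.21,.037,Z),at(-.21,.037,Z)])
pl.call([at(-.21,o,Z) for o in(.032,.028,.024,.021)])
ph=-.21
for n in range(3):
    t=[ph-.07*(k+1) for k in range(8)]
    t=[max(x,-1.87) for x in t]
    pl.call([at(x,.019,Z) for x in t]);ph=t[-1]
E
```

```text
[[0.0, 0.003, 0.009, 0.5, 0.0, 0.0, 0.006], [0.0, 0.003, 0.009, 0.93, 0.0, 0.0, 0.006], [0.0, 0.003, 0.009, 0.93, 0.0, 0.0, 0.006]] -> [ 0.6475 -0.1111  0.267 ] [3.142 0.    1.361] max 0.93
[[0.0, -0.05, 0.0, 0.0, 0.0, 0.0, 0.0], [0.0, -0.09, 0.0, 0.0, 0.0, 0.0, 0.0], [0.0, -0.13, 0.0, 0.0, 0.0, 0.0, 0.0], [0.0, -0.16, 0.0, 0.0, 0.0, 0.0, 0.0]] -> [ 0.6442 -0.1267  0.267 ] [3.142 0.    1.361] max 0.16
[[0.0, -0.075, 0.011, 0.0, 0.0, 0.0, 0.044], [0.0, -0.131, 0.019, 0.0, 0.0, 0.0, 0.089], [0.0, -0.187, 0.022, 0.0, 0.0, 0.0, 0.134], [0.0, -0.243, 0.022, 0.0, 0.0, 0.0, 0.178], [0.0, -0.299, 0.018, 0.0, 0.0, 0.0, 0.223], [0.0, -0.355, 0.009, 0.0, 0.0, 0.0, 0.267], [0.0, -0.409, -0.003, 0.0, 0.0, 0.0, 0.312], [0.0, -0.463, -0.019, 0.0, 0.0, 0.0, 0.356]] -> [ 0.6327 -0.1716  0.267 ] [3.142 0.    0.801] max 0.463
[[0.0, -0.055, 0.012, 0.0, 0.0, 0.0, 0.045], [0.0, -0.111, 0.019, 0.0, 0.0, 0.0, 0.089], [0.0, -0.167, 0.023, 0.0, 0.0, 0.0, 0.134], [0.0, -0.223, 0.023, 0.0, 0.0, 0.0, 0.179], [0.0, -0.279, 0.018, 0.0, 0.0, 0.0, 0.223], [0.0, -0.335, 0.01, 0.0, 0.0, 0.0, 0.268], [0.0, -0.389, -0.002, 0.0, 0.0, 0.0, 0.312], [0.0, -0.443, -0.018, 0.0, 0.0, 0.0, 0.357]] -> [ 0.6006 -0.2022  0.267 ] [3.142 0.    0.241] max 0.443
[[0.0, -0.055, 0.012, 0.0, 0.0, 0.0, 0.044], [0.0, -0.111, 0.019, 0.0, 0.0, 0.0, 0.089], [0.0, -0.167, 0.023, 0.0, 0.0, 0.0, 0.134], [0.0, -0.223, 0.022, 0.0, 0.0, 0.0, 0.178], [0.0, -0.279, 0.018, 0.0, 0.0, 0.0, 0.223], [0.0, -0.335, 0.01, 0.0, 0.0, 0.0, 0.267], [0.0, -0.39, -0.002, 0.0, 0.0, 0.0, 0.312], [0.0, -0.428, -0.013, 0.0, 0.0, 0.0, 0.344]] -> [ 0.5587 -0.2111  0.267 ] [ 3.142 -0.    -0.3  ] max 0.428
```

>>> {"name": "move_arm", "arguments": {
  "increments": [
    [[0,0,0.01,0.3,0,0,0.006],[0,0,0.01,0.6,0,0,0.006],[0,0,0.01,0.93,0,0,0.006],[0,0,0.01,0.93,0,0,0.006],[0,0,0.01,0.93,0,0,0.006]]
  ]
}}

```text
time: 3.72
tool_pos: [0.6488, -0.1104, 0.2683]
ee_rot: [-3.141, -0.0, 1.367]
wrist_force: [0.8, -0.3, 0.8]
width: 0.0007
```

```bash
python3 - <<'E'
from bench import robot
from h import *
snap(robot,'wrist','w3');snap(robot,'scene','s3')
o=robot.get_obs();print(o['tool_pos'],o['ee_rot'],o['wrist_force'])
t=load('s3');cv2.imwrite('pics/s3c.png',cv2.resize(t['im'][170:300,180:350,::-1],None,fx=4,fy=4,interpolation=cv2.INTER_CUBIC))
E
```

```text
[ 0.64975333 -0.11065686  0.27185389] [3.13527048e+00 1.34053976e-04 1.36679088e+00] [-0.0341147   0.77057012  0.14995568]
```

View pics/s3c.png

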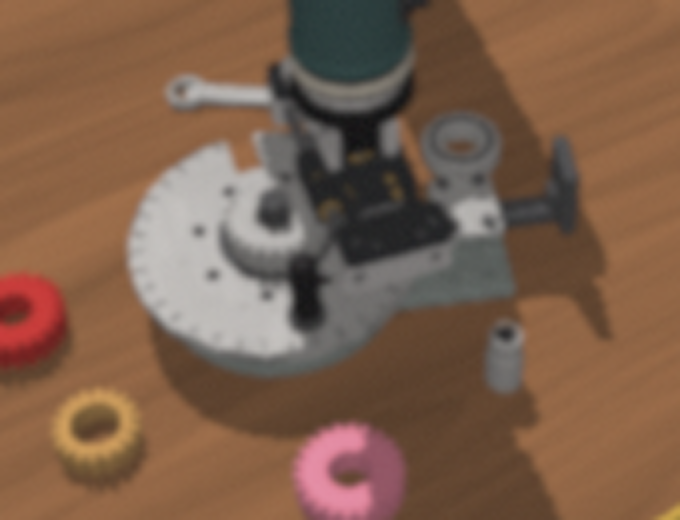

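>>> {"name": "move_arm", "arguments": {
  "increments": [
    [[0,-0.05,0,0,0,0,0],[0,-0.09,0,0,0,0,0],[0,-0.13,0,0,0,0,0],[0,-0.16,0,0,0,0,0]]
  ]
}}

```text
time: 4.15
tool_pos: [0.6455, -0.127, 0.2691]
ee_rot: [3.139, 0.0, 1.366]
wrist_force: [-0.1, -0.1, 0.1]
width: 0.0004
```

>>> {"name": "move_arm", "arguments": {
  "increments": [
    [[0,-0.075,0.011,0,0,0,0.044],[0,-0.131,0.019,0,0,0,0.089],[0,-0.187,0.022,0,0,0,0.134],[0,-0.243,0.022,0,0,0,0.178],[0,-0.299,0.018,0,0,0,0.223],[0,-0.355,0.009,0,0,0,0.267],[0,-0.41,-0.003,0,0,0,0.312],[0,-0.463,-0.019,0,0,0,0.356]]
  ]
}}

```text
time: 4.82
tool_pos: [0.6352, -0.1708, 0.2688]
ee_rot: [3.139, -0.005, 0.804]
wrist_force: [3.9, 2.2, -0.2]
width: 0.0006
```

```bash
python3 - <<'E'
from bench import robot
from h import *
snap(robot,'scene','s4')
o=robot.get_obs();print(o['tool_pos'],o['ee_rot'],o['wrist_force'],o['joint_positions'])
t=load('s4');cv2.imwrite('pics/s4c.png',cv2.resize(t['im'][170:300,180:350,::-1],None,fx=4,fy=4,interpolation=cv2.INTER_CUBIC))
E
```

```text
[ 0.63442568 -0.17195179  0.26866835] [ 3.13936669e+00 -2.19107166e-03  8.01173905e-01] [ 0.44381068 -1.07703225  0.29698   ] [-3.51144976e-01  3.80921307e-01  1.28827568e+00  1.10308995e-03
  1.46947146e+00  4.18369910e-01]
```

View pics/s4c.png

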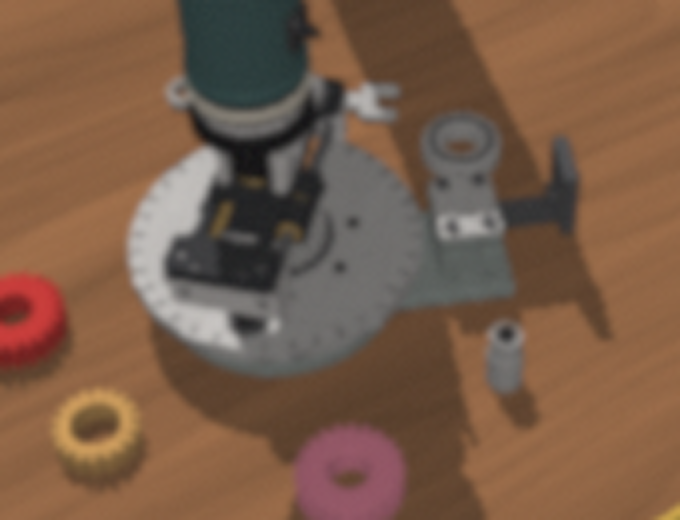

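>>> {"name": "move_arm", "arguments": {
  "increments": [
    [[0,-0.055,0.012,0,0,0,0.045],[0,-0.111,0.019,0,0,0,0.089],[0,-0.167,0.023,0,0,0,0.134],[0,-0.223,0.023,0,0,0,0.179],[0,-0.279,0.018,0,0,0,0.223],[0,-0.335,0.01,0,0,0,0.268],[0,-0.389,-0.002,0,0,0,0.312],[0,-0.443,-0.018,0,0,0,0.357]]
  ]
}}

```text
time: 5.53
tool_pos: [0.6033, -0.2026, 0.2686]
ee_rot: [3.138, -0.006, 0.244]
wrist_force: [6.2, -0.9, -1.0]
width: 0.0006
```

>>> {"name": "move_arm", "arguments": {
  "increments": [
    [[0,-0.055,0.012,0,0,0,0.044],[0,-0.111,0.019,0,0,0,0.089],[0,-0.167,0.023,0,0,0,0.134],[0,-0.223,0.022,0,0,0,0.178],[0,-0.279,0.018,0,0,0,0.223],[0,-0.335,0.01,0,0,0,0.267],[0,-0.39,-0.002,0,0,0,0.312],[0,-0.428,-0.013,0,0,0,0.344]]
  ]
}}

```text
time: 6.2
tool_pos: [0.5608, -0.2125, 0.2687]
ee_rot: [3.139, -0.005, -0.297]
wrist_force: [3.4, -3.4, -0.8]
width: 0.0006
```

```bash
python3 - <<'E'
from bench import robot
from h import *
snap(robot,'scene','s5');snap(robot,'wrist','w5');snap(robot,'top','t5')
o=robot.get_obs();print(o['tool_pos'],o['ee_rot'],o['wrist_force'],o['joint_positions'])
t=load('s5');cv2.imwrite('pics/s5c.png',cv2.resize(t['im'][170:300,180:350,::-1],None,fx=4,fy=4,interpolation=cv2.INTER_CUBIC))
E
```

```text
[ 0.56040723 -0.21181282  0.26839147] [ 3.14056888e+00 -1.69514461e-03 -2.92569517e-01] [ 1.24009606 -2.53133726  1.29496868] [-4.55794842e-01  2.57670688e-01  1.44791518e+00 -7.41615433e-04
  1.43416784e+00  1.40767221e+00]
```

View pics/s5c.png

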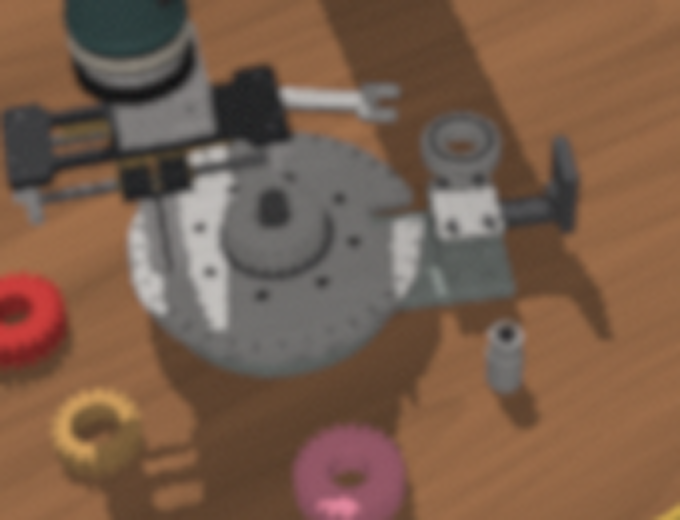

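View pics/w5.png

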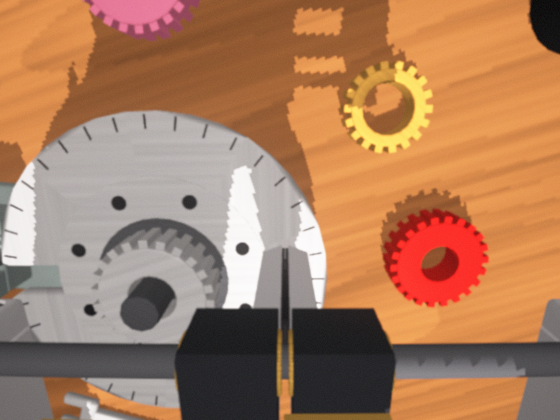

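```bash
python3 - <<'E'
from h import *
z=load('w5');cv2.imwrite('pics/w5c.png',cv2.resize(z['im'][220:330,0:130,::-1],None,fx=5,fy=5,interpolation=cv2.INTER_CUBIC))
P=cloud(z)
q=P[(P[...,2]>.088)&(P[...,2]<.096)&(np.hypot(P[...,0]-.563,P[...,1]+.131)<.03)];print('spigot',len(q),cv2.minEnclosingCircle((q[:,:2]*1000).astype(np.float32)))
E
```

```text
spigot 1275 ((563.7045288085938, -131.49951171875), 11.150741577148438)
```

View pics/w5c.png

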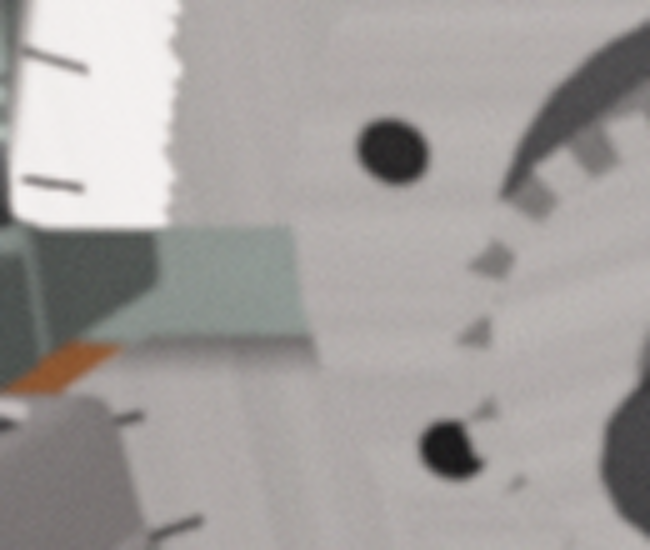

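```bash
python3 - <<'E'
from h import *
z=load('w5');C=np.array([.5636,-.131])
w=lambda u,v:atz(z,[(u/5-.4,220+v/5-.4)],[.052])[0,:2]
a=w(290,226);b=w(322,365);e=w(60,227)
print(np.linalg.norm(a-b));m=(a+b)/2-C;print(np.hypot(*m),np.arctan2(m[1],m[0]))
d=e-a;print('edge dir',np.arctan2(d[1],d[0]), np.linalg.norm(d))
for p in(a,e,b):
  r=p-C;th=np.arctan2(r[1],r[0]);R_=np.hypot(*r);print(R_,th, th-np.arcsin(.011/R_),th+np.arcsin(.011/R_))
E
```

```text
0.020161038988849207
0.06854230437797998 1.284909581264941
edge dir 1.2839758724902275 0.03088818133284489
0.06936217477791866 1.139066445111161 0.9798061802364775 1.2983267099858444
0.10002611342289455 1.1836729926760396 1.0734788352404407 1.2938671501116386
0.06919694672107805 1.4311034600925077 1.2714596546006527 1.5907472655843626
```

```bash
python3 - <<'E'
from arc import *
pl=Pl(at(-1.87,.019,.267)[:3],pose_rot(-1.87+np.pi/2))
pl.call([at(x,.019,.267) for x in(-1.9,-1.93,-1.955,-1.975,-1.98,-1.98)])
E
```

```text
[[0.0, -0.023, 0.005, 0.0, 0.0, 0.0, 0.019], [0.0, -0.047, 0.01, 0.0, 0.0, 0.0, 0.038], [0.0, -0.067, 0.013, 0.0, 0.0, 0.0, 0.054], [0.0, -0.083, 0.016, 0.0, 0.0, 0.0, 0.067], [0.0, -0.087, 0.016, 0.0, 0.0, 0.0, 0.07], [0.0, -0.087, 0.016, 0.0, 0.0, 0.0, 0.07]] -> [ 0.5499 -0.2101  0.267 ] [ 3.142  0.    -0.409] max 0.087
```

>>> {"name": "move_arm", "arguments": {
  "increments": [
    [[0,-0.023,0.005,0,0,0,0.019],[0,-0.047,0.01,0,0,0,0.038],[0,-0.067,0.013,0,0,0,0.054],[0,-0.083,0.016,0,0,0,0.067],[0,-0.087,0.016,0,0,0,0.07],[0,-0.087,0.016,0,0,0,0.07],[0,-0.087,0.016,0,0,0,0.07]]
  ]
}}

```text
time: 6.93
tool_pos: [0.5518, -0.2103, 0.2681]
ee_rot: [3.141, -0.001, -0.403]
wrist_force: [2.1, -3.9, 1.5]
width: 0.0004
```

```bash
python3 - <<'E'
from bench import robot
from h import *
o=robot.get_obs();print(o['tool_pos'],o['ee_rot'],o['wrist_force'])
z=snap(robot,'wrist','w6')
cv2.imwrite('pics/w6c.png',cv2.resize(z['im'][220:330,0:130,::-1],None,fx=5,fy=5,interpolation=cv2.INTER_CUBIC))
E
```

```text
[ 0.5517971  -0.2102671   0.26808167] [ 3.14147289e+00 -1.03637878e-03 -4.03356129e-01] [ 2.13621383 -3.91041842  1.54743664]
```

View pics/w6c.png

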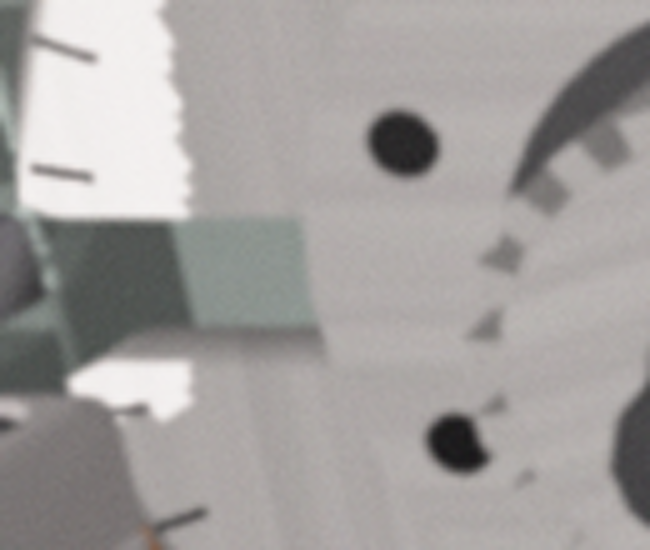

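```bash
python3 - <<'E'
from h import *
z=load('w6');C=np.array([.5636,-.131])
w=lambda u,v:atz(z,[(u/5-.4,220+v/5-.4)],[.052])[0,:2]
a=w(303,217);b=w(327,361);e=w(60,217);
print(np.linalg.norm(a-b));m=(a+b)/2-C;print(np.hypot(*m),np.arctan2(m[1],m[0]))
d=e-a;print('edge dir',np.arctan2(d[1],d[0]))
for p in(a,e,b):
  r=p-C;th=np.arctan2(r[1],r[0]);R_=np.hypot(*r);print(R_,th, th-np.arcsin(.011/R_),th+np.arcsin(.011/R_))
u=np.array([np.cos(1.177),np.sin(1.177)]);n=np.array([-u[1],u[0]])
for p in((40,245),(40,285),(20,220),(5,315)):
  r=w(*p)-C;print('nose',r@u,r@n)
P=cloud(z);
cv2.imwrite('pics/w6d.png',cv2.resize(z['im'][250:300,0:40,::-1],None,fx=14,fy=11,interpolation=cv2.INTER_CUBIC))
E
```

```text
0.02084424890831506
0.06845499291990295 1.1734939824735828
edge dir 1.1743026686700309
0.06878606816095048 1.0215434946272082 0.8609378324655582 1.182149156788858
0.10105738416247297 1.0705429217060136 0.9614777774728883 1.1796080659391388
0.06969856737810975 1.3234399752917738 1.1649548799611613 1.4819250706223863
nose 0.1041943389003931 -0.0067564922507857865
nose 0.10564819635880812 -0.0009857059603087443
nose 0.10601532023056175 -0.010322507850675679
nose 0.11160486926046433 0.003409940724494473
```

View pics/w6d.png

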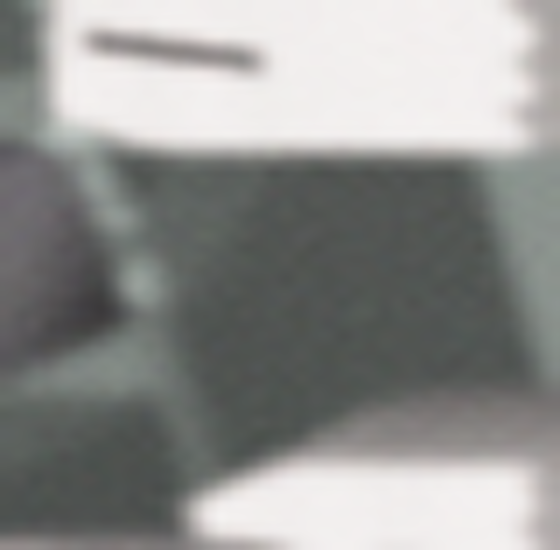

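>>> {"name": "move_arm", "arguments": {
  "increments": [
    [[0,0.1,0,0,0,0,0],[0,0.2,0,0,0,0,0],[0,0.3,0,0,0,0,0],[0,0.3,0,-0.3,0,0,0],[0,0.3,0,-0.6,0,0,0],[0,0.3,0,-0.95,0,0,0],[0,0.3,0,-0.95,0,0,0]]
  ]
}}

```text
time: 7.57
tool_pos: [0.5798, -0.2213, 0.3702]
ee_rot: [-3.14, -0.009, -0.403]
wrist_force: [0.5, -0.8, 2.2]
width: 0.0006
```

>>> {"name": "move_arm", "arguments": {
  "increments": [
    [[0,0,0,0,0,0,-0.07],[0,0,0,0,0,0,-0.14],[0,0,0,0,0,0,-0.21],[0,0,0,0,0,0,-0.28],[0,0,0,0,0,0,-0.35],[0,0,0,0,0,0,-0.42],[0,0,0,0,0,0,-0.49],[0,0,0,0,0,0,-0.5]]
  ]
}}

```text
time: 8.23
tool_pos: [0.5789, -0.2209, 0.3612]
ee_rot: [-3.137, 0.002, 0.385]
wrist_force: [0.1, -0.1, -0.1]
width: 0.0005
```

>>> {"name": "move_arm", "arguments": {
  "increments": [
    [[0,0,0,0,0,0,-0.07],[0,0,0,0,0,0,-0.14],[0,0,0,0,0,0,-0.21],[0,0,0,0,0,0,-0.28],[0,0,0,0,0,0,-0.35],[0,0,0,0,0,0,-0.42],[0,0,0,0,0,0,-0.49],[0,0,0,0,0,0,-0.5]]
  ]
}}

```text
time: 8.9
tool_pos: [0.579, -0.2213, 0.3617]
ee_rot: [-3.138, -0.001, 1.168]
wrist_force: [0.5, 0.6, -0.2]
width: 0.0003
```

```bash
python3 - <<'E'
from bench import robot
from h import *
z=snap(robot,'wrist','w7');P=cloud(z)
o=robot.get_obs();print(o['tool_pos'],o['ee_rot'],o['wrist_force'])
from plan import *
p0=o['tool_pos'];pl=Pl(p0,pose_rot(o['ee_rot'][2]))
T=np.array([.6559,.0905]);
for k in range(1,5): pl.call([(*(p0[:2]+(T-p0[:2])*k/4),.36,1.177)])
E
```

```text
[ 0.57901838 -0.22136821  0.36184617] [-3.13897828e+00 -9.86441691e-04  1.16545676e+00] [ 0.24375997 -0.93110817  0.90684733]
[[0.0, 0.792, -0.131, 0.018, 0.0, 0.0, -0.007]] -> [ 0.5982 -0.1434  0.36  ] [3.142 0.    1.176] max 0.792
[[0.0, 0.794, -0.122, 0.0, 0.0, 0.0, 0.0]] -> [ 0.6175 -0.0654  0.36  ] [3.142 0.    1.176] max 0.794
[[0.0, 0.794, -0.122, 0.0, 0.0, 0.0, 0.0]] -> [0.6367 0.0126 0.36  ] [3.142 0.    1.176] max 0.794
[[0.0, 0.793, -0.122, 0.0, 0.0, 0.0, 0.0]] -> [0.6559 0.0905 0.36  ] [3.142 0.    1.176] max 0.793
```

View pics/w7.png

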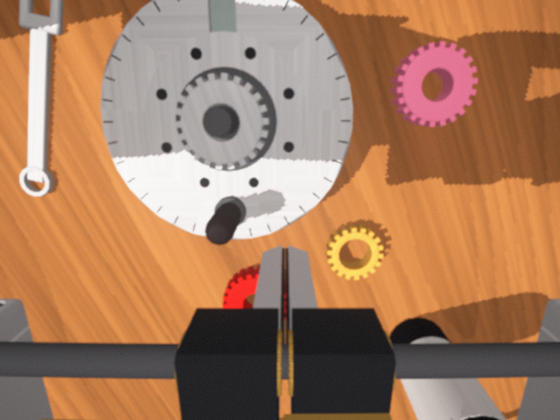

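>>> {"name": "move_arm", "arguments": {
  "increments": [
    [[0,0.26,-0.04,0.01,0,0,-0.007],[0,0.52,-0.09,0.01,0,0,-0.007],[0,0.79,-0.13,0.02,0,0,-0.007],[0,0.79,-0.13,0.02,0,0,-0.007],[0,0.79,-0.13,0.02,0,0,-0.007]]
  ]
}}

```text
time: 9.37
tool_pos: [0.5984, -0.1427, 0.3602]
ee_rot: [-3.14, -0.0, 1.178]
wrist_force: [-0.9, -0.4, 0.4]
width: 0.0006
```

```bash
python3 - <<'E'
from bench import robot
from h import *
z=snap(robot,'wrist','w8')
o=robot.get_obs();print(o['tool_pos'],o['ee_rot'],o['wrist_force'])
cv2.imwrite('pics/w8c.png',cv2.resize(z['im'][20:230,130:330,::-1],None,fx=3,fy=2.8,interpolation=cv2.INTER_CUBIC))
E
```

```text
[ 0.59823297 -0.14376503  0.36036831] [-3.14060241e+00  3.75679220e-04  1.17686061e+00] [ 0.68706345 -0.1459446  -0.19424346]
```

View pics/w8c.png

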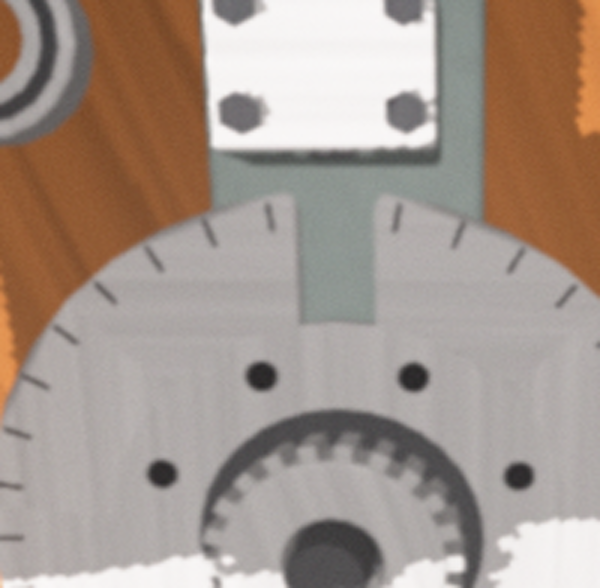

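```bash
python3 - <<'E'
from h import *
z=load('w8');P=cloud(z);C0=np.array([.5636,-.131])
w=lambda u,v,h=.052:atz(z,[(130+u/3-.35,20+v/2.8-.35)],[h])[0,:2]
q=P[(P[...,2]>.088)&(P[...,2]<.096)&(np.hypot(P[...,0]-.563,P[...,1]+.131)<.03)];s=cv2.minEnclosingCircle((q[:,:2]*1000).astype(np.float32));print('spigot',s)
C=np.array(s[0])/1000
q=P[(abs(P[...,2]-.062)<.004)&(np.hypot(P[...,0]-.615,P[...,1]+.006)<.05)];r=cv2.minAreaRect((q[:,:2]*1000).astype(np.float32));print(q.mean(0),r)
for th in(1.1746,1.177,1.180):
  u=np.array([np.cos(th),np.sin(th)]);n=np.array([-u[1],u[0]])
  L=[w(299,300),w(297,240)];Rr=[w(375,300),w(376,240)];L+= [w(301,322)];Rr+=[w(374,322)]
  print(th,'slot',[(round((a+b)/2@u-C@u,4),round(((a+b)/2-C)@n,4),round(np.linalg.norm(a-b),4)) for a,b in zip(L,Rr)])
  for row in((215,152,440,155),(207,60,436,60)):
    a=w(*row[:2],.062)-C;b=w(*row[2:],.062)-C;print('  strap',(a+b)/2@u,(a+b)/2@n,np.linalg.norm(a-b))
  # tongue of base at z .014
  a=w(212,180,.014)-C;b=w(483,180,.014)-C;print('  tongue',(a+b)/2@n,np.linalg.norm(a-b))
  c=[w(*p,.066)-C for p in((235,8),(404,8),(241,111),(406,110))];print('  bolts',np.mean(c,0)@u,np.mean(c,0)@n)
  # wrist camera, holes
  c=[(w(*a)+w(*b))/2-C for a,b in(((261,376),(413,377)),((161,474),(518,476)))];print('  holes',[x@n for x in c])
E
```

```text
spigot ((563.5099487304688, -130.78929138183594), 10.894888877868652)
[ 0.61635089 -0.00432198  0.06338533] ((615.9175415039062, -4.237030029296875), (45.081275939941406, 58.009376525878906), 67.42282104492188)
1.1746 slot [(np.float64(0.0739), np.float64(-0.0005), np.float64(0.0211)), (np.float64(0.091), np.float64(-0.0009), np.float64(0.0216)), (np.float64(0.0675), np.float64(-0.0005), np.float64(0.0204))]
  strap 0.11375809407840413 -0.0004916271849809243 0.05808358684679489
  strap 0.13751660234120916 0.00028338902161875143 0.057783602975179364
  tongue -0.00011741003943934384 0.0825285515292821
  bolts 0.1367805768778411 -0.00026324191810507026
  holes [np.float64(0.00018163838393621312), np.float64(0.0004953274499563535)]
1.177 slot [(np.float64(0.0739), np.float64(-0.0007), np.float64(0.0211)), (np.float64(0.091), np.float64(-0.0011), np.float64(0.0216)), (np.float64(0.0675), np.float64(-0.0006), np.float64(0.0204))]
  strap 0.1137565865511392 -0.0007646449327849049 0.05808358684679489
  strap 0.13751688642658347 -4.665132332197596e-05 0.057783602975179364
  tongue -0.0003829204750364936 0.0825285515292821
  bolts 0.1367795511699718 -0.000591514229333162
  holes [np.float64(5.861751564000788e-05), np.float64(0.0004457159627864379)]
1.18 slot [(np.float64(0.0739), np.float64(-0.0009), np.float64(0.0211)), (np.float64(0.091), np.float64(-0.0014), np.float64(0.0216)), (np.float64(0.0675), np.float64(-0.0008), np.float64(0.0204))]
  strap 0.11375378071552619 -0.001105910739634281 0.05808358684679489
  strap 0.13751612764729862 -0.0004592011538452021 0.057783602975179364
  tongue -0.0007148052386601915 0.0825285515292821
  bolts 0.136777161122427 -0.001001849605523322
  holes [np.float64(-9.515896149260335e-05), np.float64(0.00038369802701564837)]
```

The slot is within about 1 mm of the bar line. Now the tail.

>>> {"name": "move_arm", "arguments": {
  "increments": [
    [[0,0.3,-0.04,0,0,0,0],[0,0.6,-0.08,0,0,0,0],[0,0.79,-0.12,0,0,0,0],[0,0.79,-0.12,0,0,0,0]]
  ]
}}

```text
time: 9.75
tool_pos: [0.6178, -0.0645, 0.3605]
ee_rot: [-3.141, -0.002, 1.179]
wrist_force: [-0.4, 0.0, -1.4]
width: 0.0004
```

>>> {"name": "move_arm", "arguments": {
  "increments": [
    [[0,0.3,-0.04,0,0,0,0],[0,0.6,-0.08,0,0,0,0],[0,0.79,-0.12,0,0,0,0],[0,0.79,-0.12,0,0,0,0]]
  ]
}}

```text
time: 10.08
tool_pos: [0.637, 0.0126, 0.3604]
ee_rot: [-3.141, -0.001, 1.179]
wrist_force: [-0.2, 0.8, -0.1]
width: 0.0004
```

>>> {"name": "move_arm", "arguments": {
  "increments": [
    [[0,0.3,-0.04,0,0,0,0],[0,0.6,-0.08,0,0,0,0],[0,0.83,-0.12,0,0,0,0],[0,0.83,-0.12,0,0,0,0],[0,0.83,-0.12,0,0,0,0],[0,0.83,-0.12,0,0,0,0]]
  ]
}}

```text
time: 10.58
tool_pos: [0.6574, 0.0902, 0.3605]
ee_rot: [3.142, 0.001, 1.176]
wrist_force: [-1.0, -1.1, -0.2]
width: 0.0004
```

```bash
python3 - <<'E'
from bench import robot
from h import *
z=snap(robot,'wrist','w9');s=snap(robot,'scene','s9');P=cloud(s)
o=robot.get_obs();print(o['tool_pos'],o['ee_rot'],o['wrist_force'])
C=np.array([.5635,-.1308]);u=np.array([np.cos(1.177),np.sin(1.177)]);n=np.array([-u[1],u[0]])
d=o['tool_pos'][:2]-C;print(d@u,d@n)
cv2.imwrite('pics/s9c.png',cv2.resize(s['im'][150:300,180:380,::-1],None,fx=4,fy=4,interpolation=cv2.INTER_CUBIC))
E
```

```text
[0.6572961  0.09016596 0.36072817] [3.14146186e+00 7.08500507e-04 1.17516311e+00] [ 0.00338968 -0.40174033  0.62353211]
0.24004229904654456 -0.0018329033323995299
```

View pics/s9c.png

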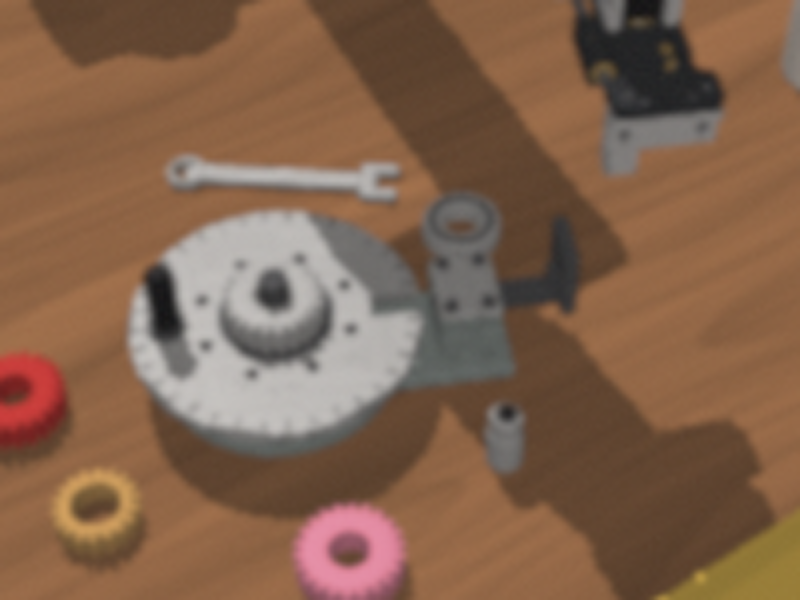

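View pics/w9.png

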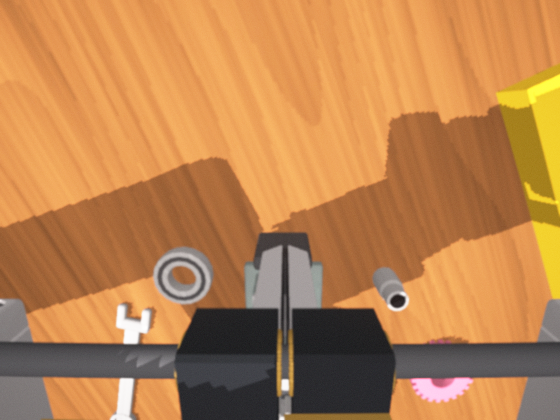

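```bash
python3 - <<'E'
from h import *
z=load('w9');P=cloud(z)
print(proj(z,[[.6433,.0631,.1],[.6573,.0902,.161]]), P[240,282],P[238,275])
q=P[(P[...,2]>.094)&(P[...,2]<.106)&(np.hypot(P[...,0]-.64,P[...,1]-.06)<.04)];print(len(q),q.mean(0),q.max(0))
E
```

```text
[[281.49619114 263.24060464]
 [284.65801283 260.1601173 ]] [0.64583937 0.06879268 0.06598321] [0.63995665 0.0709341  0.06032016]
151 [0.63557884 0.06834853 0.09975786] [0.66607897 0.07618172 0.10248811]
```

>>> {"name": "move_arm", "arguments": {
  "increments": [
    [[0,0,-0.02,0.3,0,0,0],[0,0,-0.02,0.6,0,0,0],[0,0,-0.02,0.9,0,0,0],[0,0,-0.02,1.0,0,0,0],[0,0,-0.02,1.0,0,0,0],[0,0,-0.02,1.0,0,0,0]]
  ]
}}

```text
time: 11.18
tool_pos: [0.6556, 0.0922, 0.2611]
ee_rot: [-3.142, 0.0, 1.177]
wrist_force: [0.2, 0.9, 0.0]
width: 0.0004
```

>>> {"name": "move_arm", "arguments": {
  "increments": [
    [[0,-0.04,0,0,0,0,0],[0,-0.08,0,0,0,0,0],[0,-0.12,0,0,0,0,0],[0,-0.16,0,0,0,0,0],[0,-0.19,0,0,0,0,0],[0,-0.22,0,0,0,0,0],[0,-0.24,0,0,0,0,0],[0,-0.24,0,0,0,0,0]]
  ]
}}

```text
time: 11.85
tool_pos: [0.6466, 0.071, 0.2619]
ee_rot: [3.139, -0.002, 1.178]
wrist_force: [2.2, 3.1, 2.6]
width: 0.0005
```

```bash
python3 - <<'E'
from bench import robot
from h import *
z=snap(robot,'wrist','w10');s=snap(robot,'scene','s10')
o=robot.get_obs();print(o['tool_pos'],o['ee_rot'],o['wrist_force'])
C=np.array([.5635,-.1308]);u=np.array([np.cos(1.177),np.sin(1.177)]);n=np.array([-u[1],u[0]])
d=o['tool_pos'][:2]-C;print(d@u,d@n)
cv2.imwrite('pics/s10c.png',cv2.resize(s['im'][150:300,180:380,::-1],None,fx=4,fy=4,interpolation=cv2.INTER_CUBIC))
E
```

```text
[0.64652695 0.07114767 0.26134474] [ 3.14022806e+00 -1.19680164e-03  1.17816587e+00] [1.55804027 3.59894346 2.62352331]
0.2183475978112457 0.0008147137933459773
```

View pics/s10c.png

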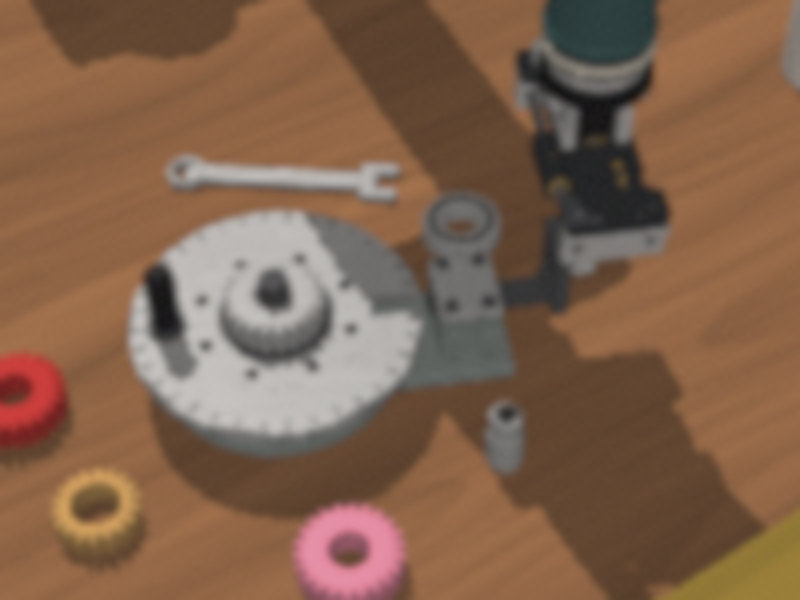

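>>> {"name": "move_arm", "arguments": {
  "increments": [
    [[0,-0.02,0,0,0,0,0],[0,-0.04,0,0,0,0,0],[0,-0.06,0,0,0,0,0],[0,-0.08,0,0,0,0,0],[0,-0.1,0,0,0,0,0],[0,-0.12,0,0,0,0,0],[0,-0.14,0,0,0,0,0],[0,-0.15,0,0,0,0,0]]
  ]
}}

```text
time: 12.62
tool_pos: [0.6404, 0.0567, 0.2607]
ee_rot: [-3.142, 0.0, 1.178]
wrist_force: [2.7, 2.8, 2.0]
width: -0.0
```

>>> {"name": "move_arm", "arguments": {
  "increments": [
    [[0,-0.02,0,0,0,0,0],[0,-0.04,0,0,0,0,0],[0,-0.06,0,0,0,0,0],[0,-0.08,0,0,0,0,0],[0,-0.1,0,0,0,0,0],[0,-0.12,0,0,0,0,0],[0,-0.13,0,0,0,0,0],[0,-0.13,0,0,0,0,0]]
  ]
}}

```text
time: 13.28
tool_pos: [0.6354, 0.0446, 0.2606]
ee_rot: [-3.141, 0.0, 1.178]
wrist_force: [1.9, 2.7, 1.3]
width: 0.0004
```

```bash
python3 - <<'E'
from bench import robot
from h import *
s=snap(robot,'scene','s11');z=snap(robot,'wrist','w11')
o=robot.get_obs();print(o['tool_pos'],o['ee_rot'],o['wrist_force'])
C=np.array([.5635,-.1308]);u=np.array([np.cos(1.177),np.sin(1.177)]);n=np.array([-u[1],u[0]])
d=o['tool_pos'][:2]-C;print(d@u,d@n)
cv2.imwrite('pics/s11c.png',cv2.resize(s['im'][150:300,180:380,::-1],None,fx=4,fy=4,interpolation=cv2.INTER_CUBIC))
E
```

```text
[0.63536688 0.04472617 0.26037849] [-3.14091503e+00  8.62269938e-04  1.17769527e+00] [0.89567333 1.20381642 1.99385803]
0.18966633952752726 0.0009827309619429923
```

View pics/s11c.png

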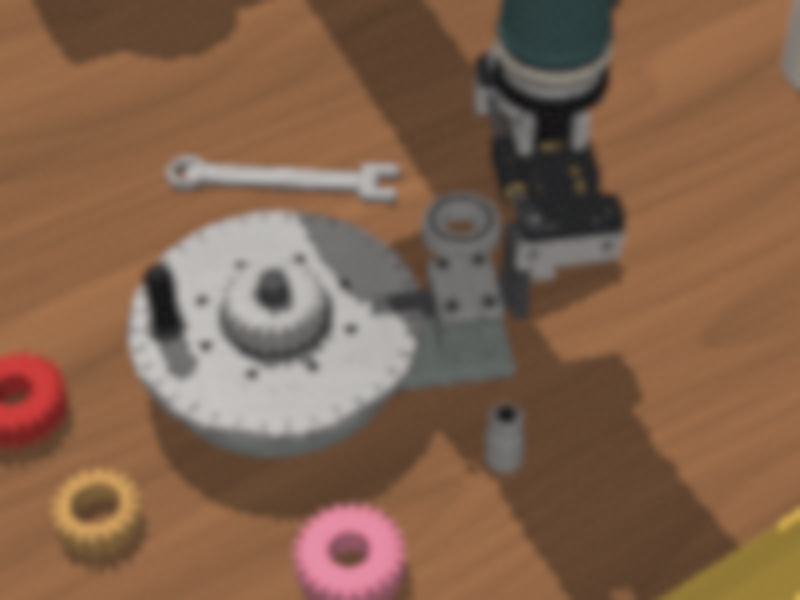

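>>> {"name": "move_arm", "arguments": {
  "increments": [
    [[0,-0.015,0,0,0,0,0],[0,-0.03,0,0,0,0,0],[0,-0.045,0,0,0,0,0],[0,-0.06,0,0,0,0,0],[0,-0.07,0,0,0,0,0],[0,-0.07,0,0,0,0,0]]
  ]
}}

```text
time: 13.88
tool_pos: [0.6327, 0.0383, 0.2604]
ee_rot: [-3.141, 0.0, 1.178]
wrist_force: [1.9, 3.5, 0.7]
width: 0.0002
```

>>> {"name": "move_arm", "arguments": {
  "increments": [
    [[0,-0.007,0,0,0,0,0],[0,-0.014,0,0,0,0,0],[0,-0.014,0,0,0,0,0],[0,-0.014,0,0,0,0,0]]
  ]
}}

```text
time: 14.22
tool_pos: [0.6322, 0.0372, 0.2604]
ee_rot: [-3.141, 0.0, 1.178]
wrist_force: [1.9, 3.2, -0.5]
width: 0.0004
```

```bash
python3 - <<'E'
from bench import robot
from h import *
z=snap(robot,'wrist','w12');s=snap(robot,'scene','s12')
o=robot.get_obs();print(o['tool_pos'],o['ee_rot'],o['wrist_force'])
C=np.array([.5635,-.1308]);u=np.array([np.cos(1.177),np.sin(1.177)]);n=np.array([-u[1],u[0]])
d=o['tool_pos'][:2]-C;print(d@u,d@n)
P=cloud(s);q=P[(P[...,2]>.092)&(P[...,2]<.104)&(abs((P[...,:2]-C)@n)<.03)&(abs((P[...,:2]-C)@u-.17)<.02)]
x=(q[:,:2]-C)@u;print(len(q),np.percentile(x,[2,50,98]))
E
```

```text
[0.63222957 0.03718674 0.26040927] [-3.14100152e+00  3.54014851e-04  1.17785483e+00] [ 2.0347615   2.64192897 -0.1852026 ]
0.18150020642336104 0.0009870530430033675
24 [0.16100224 0.1632296  0.17084371]
```

>>> {"name": "move_arm", "arguments": {
  "increments": [
    [[0,-0.005,0,0,0,0,0],[0,-0.01,0,0,0,0,0],[0,-0.01,0,0,0,0,0],[0,-0.01,0,0,0,0,0]]
  ]
}}

```text
time: 14.65
tool_pos: [0.632, 0.0369, 0.2604]
ee_rot: [-3.141, -0.002, 1.178]
wrist_force: [3.0, 5.5, -0.9]
width: 0.0007
```

>>> {"name": "move_arm", "arguments": {
  "increments": [
    [[0,-0.005,0,0,0,0,0],[0,-0.01,0,0,0,0,0],[0,-0.01,0,0,0,0,0],[0,-0.01,0,0,0,0,0]]
  ]
}}

```text
time: 14.98
tool_pos: [0.6319, 0.0366, 0.2604]
ee_rot: [-3.142, -0.003, 1.179]
wrist_force: [4.4, 7.1, -1.3]
width: -0.0001
```

The force is rising from 4 N to 8 N with no more travel, so the bar is at its end stop. I'll back off and check.

>>> {"name": "move_arm", "arguments": {
  "increments": [
    [[0,0.1,0,0,0,0,0],[0,0.2,0,0,0,0,0],[0,0.4,0,0,0,0,0],[0,0.4,0,-0.3,0,0,0],[0,0.4,0,-0.6,0,0,0],[0,0.4,0,-0.95,0,0,0],[0,0.4,0,-0.95,0,0,0]]
  ]
}}

```text
time: 15.57
tool_pos: [0.6478, 0.0726, 0.3647]
ee_rot: [3.129, -0.004, 1.178]
wrist_force: [-0.1, -0.7, 1.5]
width: 0.0007
```

>>> {"name": "move_arm", "arguments": {
  "increments": [
    [[0,0.3,0,0,0,0,0],[0,0.5,0,0,0,0,0],[0,0.5,0,-0.3,0,0,0],[0,0.5,0,-0.6,0,0,0],[0,0.5,0,-0.6,0,0,0]]
  ]
}}

```text
time: 15.98
tool_pos: [0.6663, 0.1191, 0.4229]
ee_rot: [3.131, -0.004, 1.178]
wrist_force: [0.4, -0.7, 1.3]
width: 0.0005
```

```bash
python3 - <<'E'
from bench import robot
from h import *
z=snap(robot,'wrist','w13');s=snap(robot,'top','t13');sc=snap(robot,'scene','s13')
o=robot.get_obs();print(o['tool_pos'],o['wrist_force'],o['qvel'])
C=np.array([.5635,-.1308]);u=np.array([np.cos(1.177),np.sin(1.177)]);n=np.array([-u[1],u[0]])
for nm in('w13','t13','s13'):
  P=cloud(load(nm));q=P[(P[...,2]>.093)&(P[...,2]<.106)&(abs((P[...,:2]-C)@n)<.03)&(abs((P[...,:2]-C)@u-.175)<.025)]
  if len(q)>5: print(nm,len(q),cv2.minAreaRect((q[:,:2]*1000).astype(np.float32)), (np.array(cv2.minAreaRect((q[:,:2]*1000).astype(np.float32))[0])/1000-C)@u)
cv2.imwrite('pics/s13c.png',cv2.resize(sc['im'][150:300,180:380,::-1],None,fx=4,fy=4,interpolation=cv2.INTER_CUBIC))
c=cv2.resize(s['im'][110:290,220:400,::-1],None,fx=3.3,fy=3.3,interpolation=cv2.INTER_CUBIC);cv2.imwrite('pics/t13c.png',c)
# changes before/after
a=load('top0')['im'].astype(int);print('diff',np.abs(a-s['im'])[200:290,220:320].max())
E
```

```text
[0.66602153 0.11849029 0.41561282] [0.07758169 0.47803141 0.4176122 ] [-0.00535819  0.01848243  0.04466131  0.00524171 -0.00333699 -0.00329986]
t13 73 ((626.1066284179688, 22.715539932250977), (11.650716781616211, 43.96168899536133), 68.0934066772461) 0.16578728985771207
s13 60 ((627.7576904296875, 23.345294952392578), (12.074021339416504, 45.85536193847656), 67.2137451171875) 0.16700235026392724
diff 114
```

View pics/s13c.png

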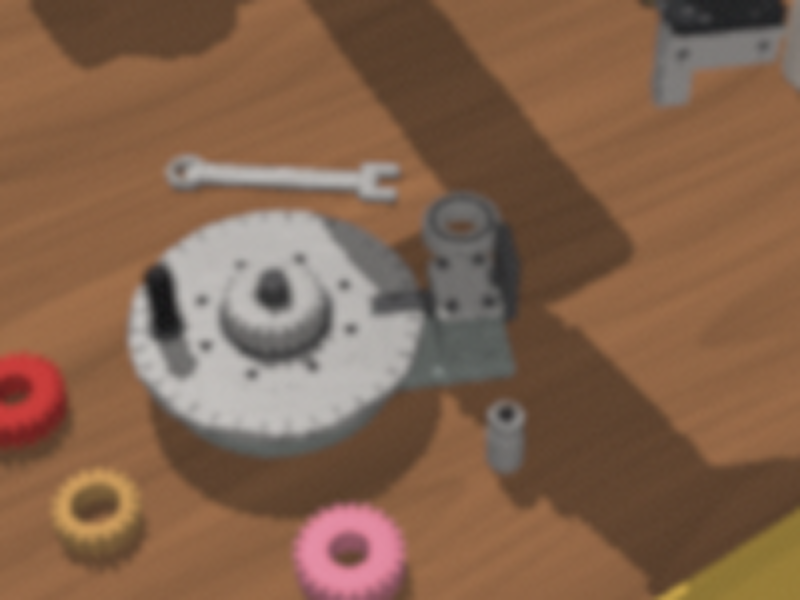

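View pics/t13c.png

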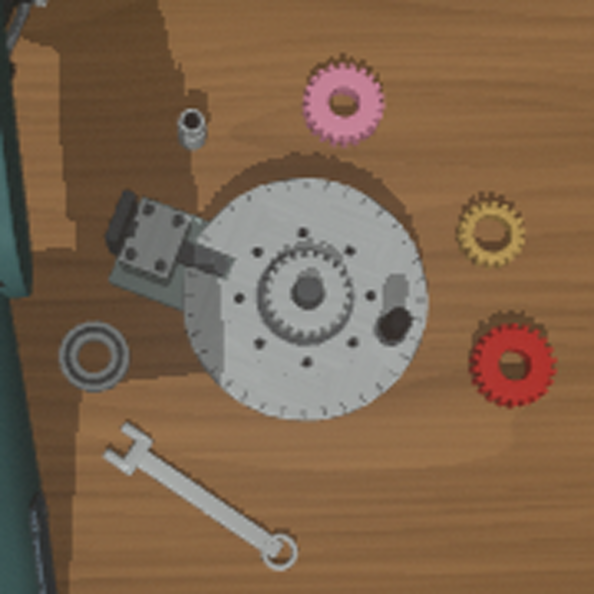

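View pics/w13.png

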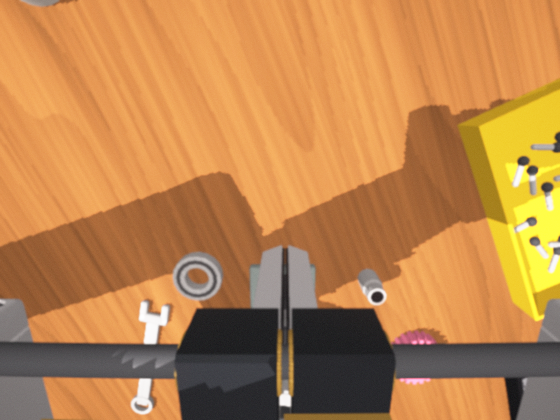

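The top view shows the tail tight against the guide at crop pixel (122,222). The bar is in the slot at (205,262), the gear sits on its spigot, and the bystanders near the fixture are unchanged. The tail measures 166–167 mm from the axis, against 167 mm when fully home.

```bash
python3 - <<'E'
from bench import robot
print(robot.close_job()); print(robot.get_obs()['time'])
E
```

```text
the job is handed in; nothing more can be done
None
the job is handed in; nothing more can be done
```

The lock bar is fully home in the slot and the job is handed in, at about 16 s of robot time; no verdict was reported.

**What I did:**
- With the fingers closed, I pushed the handle about 1.76 rad clockwise until the slot faced the bar. The force was about 4 to 6 N.
- I backed off and checked the slot, which measured about 1 mm or less off the bar's line.
- I then pushed the tail in at about 4 N. At the end stop the force rose to about 8 N with no more travel, so I let go and lifted clear.

**Last checks:**
- **Bar:** the tail measures 165.8 mm (top camera) and 167.0 mm (scene camera) from the axis, against 167 mm when home. The two differ by about 1 mm, which is within the calibration. I did not re-measure the slot after locking.
- **Gear and other parts:** the pictures show the gear on its spigot. The socket, bearing, wrench and sleeve look the same as at the start. I did not check the oil bottle, spray can and hammer in the last pictures, but the arm kept well clear of them.
- **Before/after picture comparison:** this was inconclusive, because the slot and the arm's shadow had changed in that area. For the loose parts I went by eye.

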